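# Slide the sample tray home into the analyser's dock

### The job

Push the loaded white sample tray along the bench, through the narrow gap between the two aluminium guide cheeks of the analyser's tray dock, until its leading short end is fully home against the orange end stop. Work gently with the fingers against the tray's edges: do not lift or tip it and do not touch the pans on top. Leave everything else on the bench where it stands and take the hand away at the end.

Things in the scene. Friction and masses are not known exactly. Their poses are not given: they have to be found in the camera images.
- tray: loose white sample tray, a solid flat block 86 mm wide (its x), 128 mm long (its y) and 18 mm high, about 0.3 kg, lying flat on the bench. Origin: centre of its underside. Its +y end (with a small orange dot on the top at the -x corner) is the leading end, and at the start it points roughly towards the dock. Vertical side faces, nothing to grip.
- pans: the 40 small aluminium sample pans standing in the tray, part of the tray: a field 60 mm (x) by 102 mm (y) in the middle of the tray's top, 3 mm high. Origin: centre of the field at the level of the tray's top, 18 mm above the tray's underside. Not to be touched.
- tray_front (a point): middle of the tray's leading short face (+y end), 9 mm above its underside
- tray_back (a point): middle of the tray's trailing short face (-y end), 9 mm above its underside
- analyser: the thermal analyser with its tray dock, fixed. Origin: on the bench, midway between the dock's two guide cheeks, where their straight inner faces begin; +y points straight into the dock (roughly the robot's left), +x away from the robot, z up. The bench itself is the floor between the cheeks. Behind the end stop is a black module, 340 mm wide (x), 75 mm high, y = 126 to 326 mm; taller parts beyond.
- cheek_near (a point): centre of the round nose of the guide cheek nearer the robot, on the bench, at x = -60, y = 0 mm of the analyser. Aluminium cheek 26 mm high, 30 mm wide; nose radius 15 mm, so the mouth starts at y = -15 mm; its straight inner face runs at x = -45 mm from y = 0 to 60 mm. The gap between the cheeks is 90 mm.
- cheek_far (a point): the same for the farther cheek, its mirror image: nose centre at x = +60, y = 0 mm, inner face at x = +45 mm
- end_stop (a point): middle of the face of the orange end stop that the tray comes to rest against, at x = 0, y = 110 mm of the analyser, 9 mm above the bench; the rigid stop is 80 mm wide and 22 mm high. With the tray home, its trailing end is at y = -18 mm, just outside the mouth.
- vial: loose amber glass vial with a white cap and a paper label, 26 mm diameter, 50 mm high, standing beside the cheek nearer the robot; origin at the centre of its underside
- pan_tin: loose round metal tin, 71 mm diameter, 24 mm high, standing beside the farther cheek; origin at the centre of its underside
- sample_jar: loose glass jar with a white lid, 44 mm diameter, 55 mm high, at the back of the bench; origin at the centre of its underside
- tweezers: loose steel tweezers, 128 mm long (its x), 18 mm wide, 6 mm high, lying at the back of the bench beyond the tray; origin at the centre of the underside
- spatula: loose steel micro-spatula, a flat bar 164 mm long (its x), 11 mm wide, 4 mm high, lying on the bench between the tweezers and the mouse; origin at the centre of its underside
- mouse: loose black computer mouse, 105 mm (x) by 60 mm by 34 mm high, on a round blue pad to the robot's right; origin at the centre of its underside
Not all that is in view belongs to the job. There is more than one size of the tray; the job needs the middle-sized.

How it is judged:
On the way:
1. the tray's leading end has entered the gap between the cheeks, the tray lying flat (y of tray_front in the frame of analyser above 0.015 m and x of tray_front in the frame of analyser between -0.006 and 0.006 m and height (world z) of tray below 0.004 m), for 0.1 s.
At the end, for the whole second after the job is handed in: The tray lies flat and still between the cheeks with the middle of its leading face within 4 mm of the end stop (and within 8 mm of the dock's centre line), square to the dock within 0.08 rad (y of tray_front in the frame of analyser between 0.106 and 0.113 m and x of tray_front in the frame of analyser between -0.008 and 0.008 m and angle between the y axis of tray and the y axis of analyser, either way round below 0.08 rad and height (world z) of tray below 0.003 m and angle between tray's own z axis and vertical below 0.03 rad and linear speed of tray below 0.01 m/s); the robot touches nothing.
It fails at once if the tray is lifted more than 6 mm off the bench or tipped more than 0.12 rad (height (world z) of tray above 0.006 m or angle between tray's own z axis and vertical above 0.12 rad).
It fails at once if the sample pans on the tray are touched (contact force between anything else and pans above 0.5 N).
It fails at once if the tray is shoved: faster than 0.35 m/s, or pressed by the fingers with more than 40 N (linear speed of tray above 0.35 m/s or contact force between the fingers and tray above 40 N).
It fails at once if another thing on the bench is moved more than 15 mm (distance of any of vial, pan_tin, sample_jar, tweezers, spatula, mouse from where it was at the start of the episode above 0.015 m).
It also fails if it takes over 67 s, if anything falls off the work surface, if the arm or the gripper's body presses on something with over 40 N, if the wrist force passes 120 N, or if a joint passes its speed limit or range.

### The arm

A 7-joint arm with a two-finger parallel gripper is mounted at the origin on the work surface. World frame = base frame: x ahead of the robot, y to its left, z up, the work surface at z = 0. Lengths are in m, angles in rad, forces in N, time in s.
With the tool pointing down it reaches from about 0.425 to 0.925 m from the base axis. Payload 6.8 kg.
Tool frame: the origin (TCP) lies at the very end of the fingers, on their centre line; the grasp point (between the pads) lies 19 mm behind it; x points along the fingers, y is the direction in which the jaws open and shut, and the axes are right-handed (so a half turn about x gives the same grasp; the last joint's range is limited). The gripper opens to 85 mm and grips with 20 to 120 N. Pads are 22 mm wide; open, the fingers measure 114 mm over their backs; the gripper's body (76 mm by 85 mm) begins 54 mm behind the grasp point. The pads swing forward as they close: fully open they stand 13 mm farther back than shut.
Start: joints at [-1.448, 0.477, 0.022, 1.555, -0.011, 1.109, -0.083], TCP at [0.154, 0.657, 0.231] pointing down, gripper open.
Joint ranges: [-2.96, 2.96], [-0.34, 2.1], [-1.41, 1.46], [0.24, 2.44], [-1.37, 4.51], [0.17, 1.92], [-2.96, 2.96]. Speed limits (rad/s): [2.39, 2.39, 3.14, 3.14, 3.14, 3.14, 3.14].

### API

Orientations are given as a rotation vector (axis times angle).
In Python, from bench import get_obs, grab_frame, camera_info, hand_in gives the robot as it stands.
- The arm moves only by the tool apply_moves, never from a script. Its argument "series" is text: rows parted by semicolons, each of 7 numbers parted by spaces: the turn, a rotation vector about the tool's x, y, z in rad, then the shift along the tool's x, y, z in m, then the opening, from 0 (shut) to 1 (fully open). In form: wx wy wz tx ty tz hand; .... A call has 1 to 12 rows; each row is the pose to reach, as a shift and turn from the pose commanded when the call began, along the tool's axes at that moment; what a row does not reach only later rows make up. A row lasts 1/8 s, in which the tool goes at most 62.5 mm and 10.7 degrees, less where a joint would pass 70% of its speed; a pose out of reach is approached as far as the arm can. A call with a gripper value outside its range is refused whole. The fingers move at their own pace and stop on an object; "force" is the grip in N (left out, the last holds). Time passes only in rows, so rows that repeat a pose let the fingers close. It gives the time, the measured TCP pose, the force and the opening at its end, in the units of the state.
- get_obs(): the state, without advancing time (a new reading comes with each control period).
- grab_frame(name): name is "scene" or "top" or "wrist"; returns the picture (400x640x3 uint8, blue, green, red); there is no depth.
- camera_info(name): a dict with "fov_y" (degrees; the focal length in pixels is half the picture's height over the tangent of half this angle, whatever the lens; pixels are square), "cx", "cy" (the principal point, pixels), "rvec" (rotation vector, rad) and "tvec" (3), from world to camera coordinates, as OpenCV has them. Camera axes: x right, y down, z forward; pixel columns grow to the right and rows downward; lengths in m; the calibration is good to about 2 mm. A picture is of the moment at which its call begins: read the wrist's pose just before it. camera_info takes no time and is no camera call; for the wrist camera it gives the pose at the moment of the call.
- hand_in(): hands the job in, once; it reports no verdict.
The state is a dict: "clock": time; "joints": joint angles; "qvel": joint speeds; "tau": joint torques, N m; "tcp_pos": TCP position; "orientation": TCP orientation; "contact_force": force on the tool from outside, world axes, zero at the start; "moment": the same for the moment, N m; "grip_width": finger opening in m.
Only numpy, scipy, OpenCV 4.12 (cv2) and the standard library are available. Lean on these libraries where they do the work, as an engineer would, in place of code of your own. Each camera call takes 0.05 s, during which the arm holds its last target.

## Working session

There is one attempt and no reset: what is moved stays moved. The work goes in short steps, Python scripts to look and compute and a tool call to move; the robot and the scene stay as the last step left them, time stands still between calls to the robot, and variables do not carry over. Pictures are saved under pics/ and viewed, and the job is handed in when it is done.

Besides the shell and the picture viewer there is one more tool, called after "Request:" as a command line: name --argument value ..., lists and objects as JSON in quotes. apply_moves: Moves the arm, as the interface text tells. Its arguments: {"type":"object","properties":{"series":{"type":"string"},"force":{"type":"number"}},"required":["series"]}

```bash
mkdir -p pics; ls; python3 - <<'E'
from bench import *
import cv2
print(get_obs())
for n in ["scene","top","wrist"]:
    print(n,camera_info(n)); cv2.imwrite(f"pics/{n}0.png",grab_frame(n))
E
```

```text
pics
{'clock': 0.0, 'joints': array([-1.44806562,  0.47780526,  0.02232866,  1.55641779, -0.0115061 ,
        1.10927987, -0.08307956]), 'qvel': array([ 0.00018159, -0.00027344,  0.00146381, -0.00080915, -0.00032055,
        0.00049762, -0.00067433]), 'tau': array([-6.75378615e-04, -5.96465242e+01,  1.60764221e+00, -2.81180942e+01,
        1.24591507e-02,  9.49209498e-03, -3.58576273e-06]), 'tcp_pos': array([0.15430451, 0.6565418 , 0.23033624]), 'orientation': array([ 0.1797837 ,  1.56327543, -0.1825854 ]), 'contact_force': array([-0.3714985 ,  0.17550808, -0.11438656]), 'moment': array([-0.01733869,  0.00973927,  0.03201672]), 'grip_width': 0.08527506805578763}
scene {'fov_y': 52.75130259921543, 'cx': 317.7009580997691, 'cy': 201.6857329630556, 'rvec': array([ 1.58147302,  1.73806213, -0.90758179]), 'tvec': array([ 0.15960313, -0.24222784,  1.40265682])}
top {'fov_y': 44.95757134825884, 'cx': 311.2061331060439, 'cy': 193.8193645918913, 'rvec': array([ 2.14284854, -2.09470135,  0.19463934]), 'tvec': array([-0.09431091,  0.49126381,  1.17979527])}
wrist {'fov_y': 67.91188035518957, 'cx': 317.1281848044814, 'cy': 198.72292705757368, 'rvec': array([-2.29143483, -1.81493786, -0.24042826]), 'tvec': array([-0.67465186, -0.03418764,  0.37816694])}
```

View pics/scene0.png

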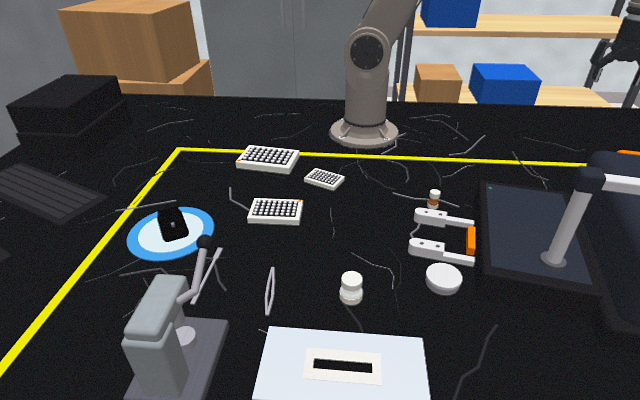

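View pics/top0.png

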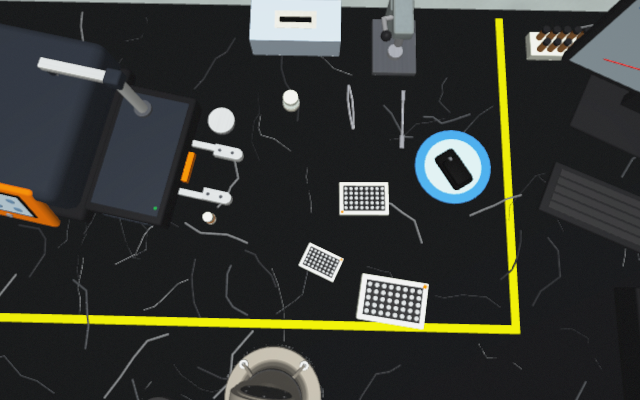

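View pics/wrist0.png

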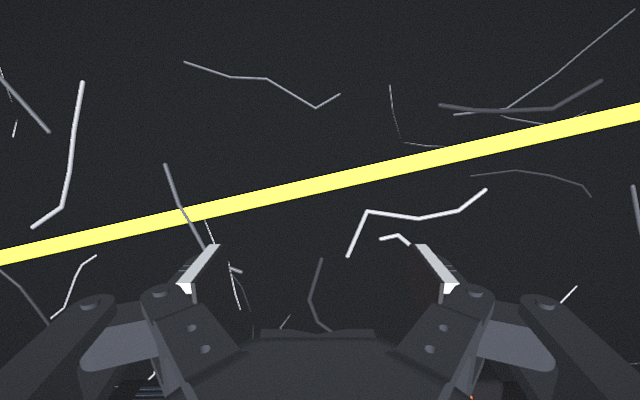

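The top view shows three trays: middle-sized at about (364,198), small at (321,262) and large at (392,300). The dock cheeks are at (218,151) and (205,195), with the orange stop at (188,167). Next I'll measure them.

```bash
cat > h.py <<'E'
from bench import *
import cv2, numpy as np
from scipy.spatial.transform import Rotation as R
def cam(n):
    c=camera_info(n); f=200/np.tan(np.radians(c['fov_y'])/2)
    K=np.array([[f,0,c['cx']],[0,f,c['cy']],[0,0,1]]); return K,R.from_rotvec(c['rvec']).as_matrix(),np.array(c['tvec'])
def ray(n,uv,z,C=None):
    K,Rm,t=C or cam(n); uv=np.atleast_2d(np.array(uv,float))
    d=(np.linalg.inv(K)@np.c_[uv,np.ones(len(uv))].T).T@Rm; o=-Rm.T@t
    return o+d*((z-o[2])/d[:,2])[:,None]
def proj(n,P,C=None):
    K,Rm,t=C or cam(n); p=(np.atleast_2d(P)@Rm.T+t)@K.T; return p[:,:2]/p[:,2:]
E
python3 - <<'E'
from h import *
im=cv2.imread('pics/top0.png'); C=cam('top')
hsv=cv2.cvtColor(im,cv2.COLOR_BGR2HSV)
def comps(m,lo,hi,z):
    for c in cv2.findContours(m,cv2.RETR_EXTERNAL,cv2.CHAIN_APPROX_NONE)[0]:
        a=cv2.contourArea(c)
        if lo<a<hi:
            r=cv2.minAreaRect(c); b=cv2.boxPoints(r); w=ray('top',b,z,C)
            print(np.round(r[0],1),a,'box px',b.round(1).tolist(),'world',w[:,:2].round(4).tolist(),'sides',np.linalg.norm(w[1]-w[0]).round(4),np.linalg.norm(w[2]-w[1]).round(4),'c',w.mean(0).round(4))
white=cv2.inRange(hsv,(0,0,150),(180,60,255))
white=cv2.morphologyEx(white,cv2.MORPH_CLOSE,np.ones((3,3)))
white[:70]=0; white[330:]=0
comps(white,60,6000,0.018)
print('orange'); comps(cv2.inRange(hsv,(5,150,120),(22,255,255)),3,500,0.02)
cr=im[120:240,160:420]; cv2.imwrite('pics/crop1.png',cv2.resize(cr,None,fx=3,fy=3,interpolation=cv2.INTER_CUBIC))
E
```

```text
[392.4 300.7] 3028.5 box px [[355.0, 318.6000061035156], [361.79998779296875, 272.70001220703125], [429.79998779296875, 282.79998779296875], [423.0, 328.70001220703125]] world [[0.1869, -0.1983], [0.2995, -0.2149], [0.2784, -0.3853], [0.1666, -0.3659]] sides 0.1138 0.1718 c [ 0.2329 -0.2911  0.018 ]
[320.7 261.8] 950.5 box px [[297.6000061035156, 265.20001220703125], [308.8999938964844, 241.6999969482422], [343.79998779296875, 258.3999938964844], [332.6000061035156, 281.8999938964844]] world [[0.3144, -0.0529], [0.3744, -0.0798], [0.3342, -0.1693], [0.2749, -0.1417]] sides 0.0658 0.0981 c [ 0.3245 -0.1109  0.018 ]
[207.  217.5] 76.0 box px [[202.0, 212.0], [212.0, 212.0], [212.0, 223.0], [202.0, 223.0]] world [[0.4447, 0.1978], [0.4453, 0.172], [0.4167, 0.1702], [0.4162, 0.196]] sides 0.0258 0.0286 c [0.4307 0.184  0.018 ]
[ 15.1 206.4] 326.5 box px [[-4.0, 211.1999969482422], [0.10000000149011612, 193.8000030517578], [34.099998474121094, 201.60000610351562], [30.100000381469727, 219.10000610351562]] world [[0.4347, 0.7312], [0.4808, 0.7274], [0.4621, 0.6359], [0.4163, 0.6403]] sides
[... 1879 characters left out ...]
96875, 127.5999984741211], [350.70001220703125, 128.3000030517578]] world [[0.8005, -0.1684], [0.8029, -0.1837], [0.6812, -0.199], [0.6789, -0.1839]] sides 0.0155 0.1226 c [ 0.7409 -0.1838  0.018 ]
[78.5 75. ] 262.0 box px [[52.0, 70.0], [105.0, 70.0], [105.0, 80.0], [52.0, 80.0]] world [[0.8281, 0.6348], [0.8312, 0.4894], [0.8021, 0.4864], [0.799, 0.6312]] sides 0.1454 0.0293 c [0.8151 0.5604 0.018 ]
orange
[187.6 166.5] 196.0 box px [[179.8000030517578, 180.39999389648438], [188.0, 150.60000610351562], [195.5, 152.6999969482422], [187.1999969482422, 182.39999389648438]] world [[0.5264, 0.2609], [0.6073, 0.245], [0.6021, 0.225], [0.5214, 0.2411]] sides 0.0824 0.0207 c [0.5643 0.243  0.02  ]
```

View pics/crop1.png

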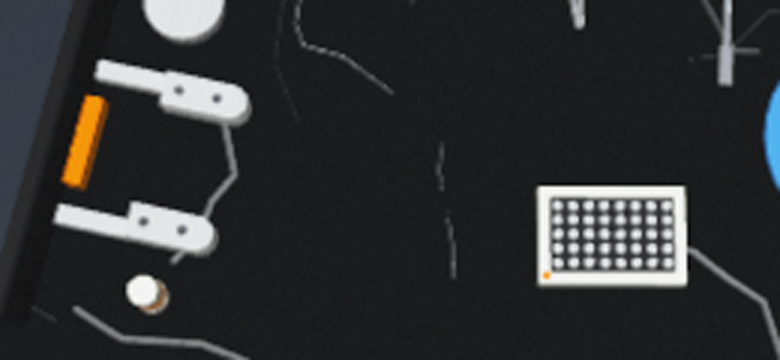

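The middle-sized tray is the one at (364,198). It measures 128 × 85 mm, against 172 × 114 for the large one and 98 × 66 for the small one. The crop confirms it, with the orange dot at its lower-left corner (342,211), so its leading end faces the dock. Next I'll work out the tool axes and the path.

```bash
cat >> h.py <<'E'
def rows(targets,hand,base=None):
    """targets: list of (pos, yawdir of tool y in world xy angle or None)"""
    o=get_obs(); p0,R0=base if base else (o['tcp_pos'],R.from_rotvec(o['orientation']))
    for p,Rt in targets:
        t=R0.inv().apply(np.array(p)-p0); w=(R0.inv()*Rt).as_rotvec() if Rt is not None else np.zeros(3)
        print(*np.round(w,3),*np.round(t,4),hand,end='; ')
    print()
def down(a):
    """tool x down, tool y along (cos a, sin a)"""
    x=np.array([0,0,-1.]);y=np.array([np.cos(a),np.sin(a),0]);return R.from_matrix(np.c_[x,y,np.cross(x,y)])
E
python3 - <<'E'
from h import *
o=get_obs(); print(R.from_rotvec(o['orientation']).as_matrix().round(3))
for n in['top','scene','wrist']:
    K,Rm,t=cam(n); print(n,-Rm.T@t)
print((R.from_rotvec(o['orientation']).inv().apply(-cam('wrist')[1].T@cam('wrist')[2]-o['tcp_pos'])))
r=R.from_rotvec(o['orientation']); az0=np.arctan2(o['tcp_pos'][1],o['tcp_pos'][0]); 
# tool y azimuth
print(az0,np.arctan2(*r.as_matrix()[[1,0],1]))
E
```

```text
[[-0.     0.229  0.973]
 [-0.001  0.973 -0.229]
 [-1.    -0.001  0.   ]]
top [ 0.26212389 -0.09373729  1.25086209]
scene [ 1.29426009 -0.02814736  0.61293734]
wrist [0.09037313 0.67242887 0.37305762]
[-0.14249732  0.00051044 -0.06582757]
1.340005690258252 1.3400199868416478
```

```bash
python3 - <<'E'
from h import *
T=[((.14,.6,.28),None),((.13,.55,.33),None),((.12,.5,.36),None)]
for az in np.arange(1.34-.15,-0.05,-.125)[:9]:
    T.append(((.5*np.cos(az),.5*np.sin(az),.36),down(az)))
rows(T,0.5)
E
```

```text
0.0 0.0 0.0 -0.0494 -0.0585 -0.001 0.5; 0.0 0.0 0.0 -0.0993 -0.1095 0.0007 0.5; 0.0 0.0 0.0 -0.1292 -0.1606 0.0025 0.5; 0.15 0.0 0.001 -0.1292 -0.1804 0.0747 0.5; 0.275 0.0 0.001 -0.1292 -0.1935 0.1358 0.5; 0.4 0.0 0.001 -0.1291 -0.2142 0.1947 0.5; 0.525 0.0 0.001 -0.1291 -0.2421 0.2506 0.5; 0.65 0.001 0.001 -0.129 -0.2767 0.3026 0.5; 0.775 0.001 0.001 -0.129 -0.3175 0.3499 0.5; 0.9 0.001 0.001 -0.1289 -0.3639 0.3917 0.5; 1.025 0.001 0.001 -0.1288 -0.4152 0.4274 0.5; 1.15 0.001 0.001 -0.1287 -0.4705 0.4564 0.5;
```

Request:
apply_moves --series "0 0 0 -0.03 -0.03 0 0.5; 0 0 0 -0.07 -0.07 0 0.5; 0 0 0 -0.11 -0.11 0 0.5; 0 0 0 -0.13 -0.15 0.02 0.5; 0.13 0 0 -0.13 -0.175 0.065 0.5; 0.25 0 0 -0.13 -0.19 0.12 0.5; 0.37 0 0 -0.13 -0.21 0.18 0.5; 0.49 0 0 -0.13 -0.235 0.235 0.5; 0.61 0 0 -0.13 -0.265 0.285 0.5; 0.73 0 0 -0.13 -0.3 0.33 0.5; 0.85 0 0 -0.13 -0.345 0.375 0.5; 0.97 0 0 -0.13 -0.39 0.41 0.5"

```text
clock: 1.65
tcp_pos: [0.4652, 0.1816, 0.3612]
orientation: [0.936, 1.36, -0.936]
contact_force: [0.8, -0.6, 0.2]
grip_width: 0.0427
```

```bash
python3 - <<'E'
from h import *
o=get_obs(); print(o['tcp_pos'],o['joints'].round(2),o['grip_width'],o['qvel'].round(2))
p=o['tcp_pos']; a=np.arctan2(*R.from_rotvec(o['orientation']).as_matrix()[[1,0],1]); print(a)
g=np.array([.55,.02,.30])
n=9; rows([(p+(g-p)*k/n, down(a+(-.19-a)*k/n)) for k in range(1,n+1)],0.5)
E
```

```text
[0.46522958 0.18155607 0.36117912] [-0.94  0.07  0.48  1.81 -0.03  1.27 -0.09] 0.04273510844796395 [ 0.5  -0.01  0.46  0.02 -0.03 -0.    0.01]
0.3654973771178693
0.062 0.0 -0.0 0.0068 0.0024 0.0201 0.5; 0.123 0.0 -0.0 0.0136 0.0048 0.0403 0.5; 0.185 0.0 -0.0 0.0204 0.0071 0.0604 0.5; 0.247 0.0 -0.0 0.0272 0.0095 0.0805 0.5; 0.309 0.0 -0.0 0.034 0.0119 0.1006 0.5; 0.37 0.0 -0.0 0.0408 0.0143 0.1208 0.5; 0.432 0.0 -0.0 0.0476 0.0167 0.1409 0.5; 0.494 0.0 -0.0 0.0544 0.019 0.161 0.5; 0.555 0.0 -0.0 0.0612 0.0214 0.1812 0.5;
```

Request:
apply_moves --series "0.07 0 0 0.01 0 0.02 0.5; 0.15 0 0 0.02 0.005 0.05 0.5; 0.25 0 0 0.03 0.01 0.08 0.5; 0.35 0 0 0.04 0.015 0.11 0.5; 0.45 0 0 0.05 0.02 0.14 0.5; 0.52 0 0 0.06 0.02 0.17 0.5; 0.555 0 0 0.06 0.02 0.18 0.5; 0.555 0 0 0.06 0.02 0.18 0.5; 0.555 0 0 0.06 0.02 0.18 0.5"

```text
clock: 2.78
tcp_pos: [0.5479, 0.0248, 0.3015]
orientation: [1.343, 1.118, -1.342]
contact_force: [0.0, 0.2, -0.4]
grip_width: 0.0425
```

```bash
python3 - <<'E'
from h import *
o=get_obs(); print(o['tcp_pos'],o['joints'].round(2),o['qvel'].round(3),o['orientation'])
C=cam('wrist'); np.save('Cw1.npy',np.array(C,dtype=object),allow_pickle=True)
cv2.imwrite('pics/wrist1.png',grab_frame('wrist'))
E
```

```text
[0.54794744 0.02476617 0.30154182] [-0.71  0.23  0.67  1.81 -0.16  1.16 -0.18] [-0.003 -0.002  0.001  0.001  0.001 -0.     0.001] [ 1.34284386  1.11811103 -1.34156926]Traceback (most recent call last):
  File "<stdin>", line 3, in <module>
ValueError: could not broadcast input array from shape (3,3) into shape (3,)
```

```bash
python3 - <<'E'
from h import *
import pickle
pickle.dump(cam('wrist'),open('Cw1.pkl','wb'))
cv2.imwrite('pics/wrist1.png',grab_frame('wrist'))
E
```

```text
(no output)
```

View pics/wrist1.png

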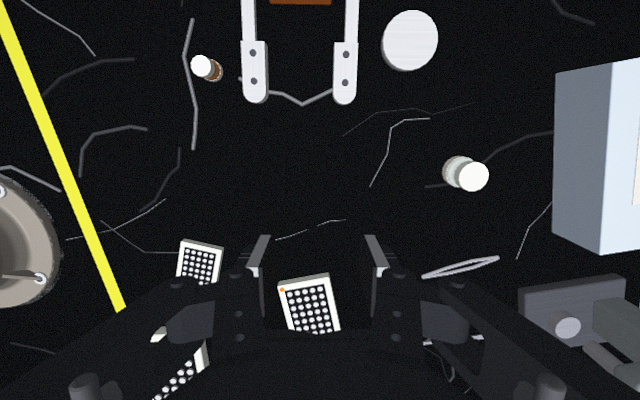

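```bash
python3 - <<'E'
from h import *
import pickle
C=pickle.load(open('Cw1.pkl','rb')); im=cv2.imread('pics/wrist1.png')
cv2.imwrite('pics/crop2.png',cv2.resize(im[0:120,225:375],None,fx=5,fy=5,interpolation=cv2.INTER_CUBIC))
g=cv2.cvtColor(im,cv2.COLOR_BGR2GRAY)
for v in (45,55,65,75,85): print(v,g[v,240:275].tolist(),g[v,325:362].tolist())
m=cv2.inRange(g,170,255); m[110:]=0
for c in cv2.findContours(m,cv2.RETR_EXTERNAL,cv2.CHAIN_APPROX_NONE)[0]:
    if cv2.contourArea(c)>800 and 230<c[:,0,0].mean()<370:
        print(cv2.boundingRect(c), cv2.contourArea(c))
for P in [(0.542,0.127,0)]: print(proj('wrist',P,C))
E
```

```text
45 [118, 217, 236, 231, 232, 234, 232, 233, 231, 233, 234, 230, 228, 233, 234, 232, 235, 231, 231, 229, 230, 231, 237, 236, 176, 98, 89, 41, 15, 19, 25, 18, 22, 16, 22] [18, 25, 16, 17, 20, 7, 5, 14, 53, 171, 241, 233, 231, 232, 235, 233, 232, 232, 235, 233, 229, 229, 233, 234, 233, 234, 231, 229, 230, 230, 231, 239, 223, 101, 6, 7, 22]
55 [36, 172, 240, 233, 231, 232, 230, 233, 233, 235, 206, 105, 84, 85, 93, 175, 237, 235, 235, 230, 232, 232, 235, 239, 216, 88, 100, 85, 31, 17, 20, 18, 10, 19, 19] [24, 10, 15, 16, 15, 22, 21, 8, 98, 199, 238, 232, 234, 235, 232, 236, 236, 212, 106, 90, 93, 99, 90, 104, 186, 240, 235, 230, 231, 231, 234, 243, 215, 0, 7, 14, 14]
65 [18, 121, 218, 238, 233, 234, 232, 235, 232, 233, 235, 237, 232, 232, 234, 236, 234, 237, 233, 232, 233, 233, 235, 240, 223, 121, 100, 90, 49, 8, 9, 17, 25, 14, 18] [11, 18, 23, 25, 13, 25, 12, 39, 129, 219, 237, 233, 234, 232, 231, 233, 232, 236, 234, 235, 233, 235, 235, 235, 236, 235, 233, 234, 233, 232, 240, 229, 117, 4, 22, 16, 12]
75 [13, 33, 170, 242, 236, 235, 234, 233, 236, 234, 238, 236, 236, 234, 239, 238, 237, 238, 235, 235, 234, 233, 236, 240, 231, 152, 97, 96, 68, 10, 12, 14, 16, 10, 25] [19, 18, 17, 21, 9, 12, 6, 56, 164, 232, 237, 233, 235, 233, 236, 233, 232, 237, 236, 234, 234, 237, 236, 236, 237, 234, 232, 233, 234, 236, 241, 220, 51, 17, 21, 19, 17]
85 [15, 7, 123, 221, 239, 235, 234, 233, 233, 234, 233, 236, 238, 234, 230, 234, 237, 237, 235, 234, 232, 234, 235, 236, 243, 213, 93, 105, 86, 5, 29, 13, 12, 24, 11] [15, 7, 13, 23, 20, 19, 12, 81, 191, 243, 238, 236, 235, 234, 234, 235, 236, 216, 130, 73, 76, 108, 194, 236, 236, 234, 233, 237, 234, 239, 237, 164, 1, 16, 16, 15, 22]
(333, 0, 26, 104) 1798.0
(241, 0, 25, 103) 1773.5
[[299.63234579  94.38064641]]
```

View pics/crop2.png

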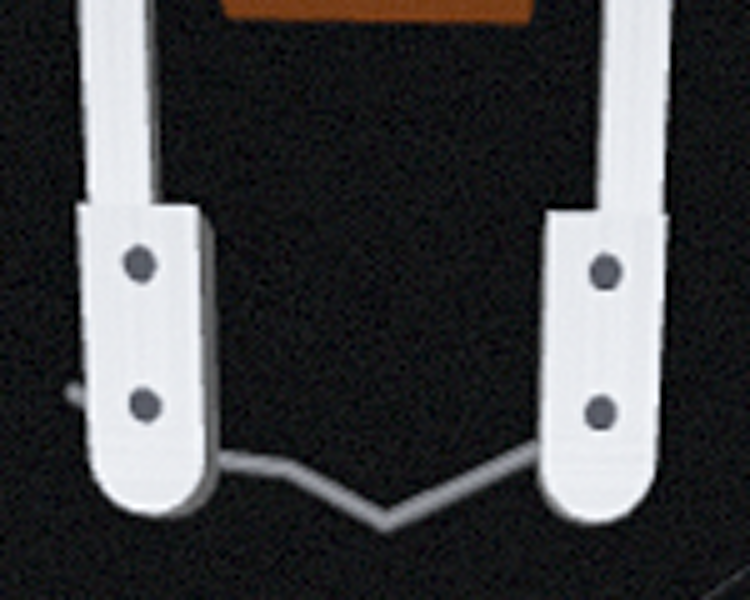

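```bash
python3 - <<'E'
from h import *
import pickle
C=pickle.load(open('Cw1.pkl','rb')); im=cv2.imread('pics/wrist1.png')
g=cv2.GaussianBlur(cv2.cvtColor(im,cv2.COLOR_BGR2GRAY).astype(float),(1,3),0)
def cross(line,th,i0,d):
    i=i0
    while line[i]>th:i+=d
    return i-d+d*(line[i-d]-th)/(line[i-d]-line[i])
e=[]
for c0 in (246,341):   # columns surely in white
    L=[];Rr=[]
    for v in range(62,84):
        if c0==246 : s=247
        else: s=338
        L.append((cross(g[v],165 if c0==341 else 125,s,-1),v)); 
        s=262 if c0==246 else 354
        Rr.append((cross(g[v],165 if c0==246 else 125,s,1),v))
    for S in(L,Rr):
        w=ray('wrist',S,.026,C); vx,vy,x0,y0=cv2.fitLine(w[:,:2].astype(np.float32),cv2.DIST_L2,0,.01,.01).ravel()
        if vy<0: vx,vy=-vx,-vy
        e.append((np.array([x0,y0]),np.array([vx,vy]))); print('edge',x0,y0,'ang',np.arctan2(-vx,vy))
u=np.mean([a[1] for a in e],0);u/=np.linalg.norm(u); n=np.array([u[1],-u[0]])
print('u',u,'yaw',np.arctan2(-u[0],u[1]),'offsets',[float(a[0]@n) for a in e])
# noses
for c0 in(256,345):
    best=[cross(g[:,c],150,85,1) for c in range(c0-4,c0+5)]
    w=ray('wrist',[(c,b) for c,b in zip(range(c0-4,c0+5),best)],.026,C); print('nose y',(w[:,:2]@u).max(),(w[:,:2]@u).min())
mm=cv2.inRange(cv2.cvtColor(im,cv2.COLOR_BGR2HSV),(3,120,60),(25,255,255));mm[40:]=0;mm[:,:230]=0;mm[:,370:]=0
ys,xs=np.nonzero(mm);print('stop px',xs.min(),xs.max(),ys.max())
E=[(c,ys[xs==c].max()+.5) for c in range(xs.min()+4,xs.max()-3)]
w=ray('wrist',E,0.0,C);q=w[:,:2];print('stop face y(z0)',np.median(q@u),'x mid',(q@n).min(),(q@n).max());vx,vy,*_=cv2.fitLine(q.astype(np.float32),2,0,.01,.01).ravel();print('stop yaw',np.arctan2(vy,vx))
w=ray('wrist',E,0.0,C)
# tray in wrist view and top view
t=cv2.imread('pics/top0.png');Ct=cam('top');gt=cv2.cvtColor(t,cv2.COLOR_BGR2GRAY).astype(float)
pts=dict(l=[(cross(gt[v],120,341,-1),v) for v in range(187,209)],r=[(cross(gt[v],120,386,1),v) for v in range(187,209)],
 t=[(c,cross(gt[:,c],120,184,-1)) for c in range(346,382)],b=[(c,cross(gt[:,c],120,212,1)) for c in range(346,382)])
for k,S in pts.items():
    w=ray('top',S,.018,Ct)[:,:2]; vx,vy,x0,y0=cv2.fitLine(w.astype(np.float32),2,0,.01,.01).ravel(); print(k,x0,y0,np.arctan2(vy,vx))
E
```

```text
edge 0.4731231 0.16525285 ang -0.2516273
edge 0.5036776 0.15961231 ang -0.18998356
edge 0.59155416 0.14338984 ang -0.20220883
edge 0.6217333 0.1378186 ang -0.1953058
u [0.20824355 0.978077  ] yaw -0.20977882 offsets [0.4283379912376404, 0.45939725637435913, 0.5487254858016968, 0.5794032216072083]
nose y 0.22523175204513488 0.2234603414328005
nose y 0.24835339278267324 0.22482742446703138
stop px 269 331 4
stop face y(z0) 0.34974059809865615 x mid 0.4673136657377084 0.5383516561122877
stop yaw -0.20377848
l 0.49067047 -0.1541323 0.017895397
r 0.49356332 -0.28363746 0.025152134
t 0.53458756 -0.21850674 -1.5487934
b 0.4467522 -0.21874723 -1.5521092
```

The wrist view shows the cheeks' inner edges at columns ~265 and ~334, giving an 89 mm gap (90 expected). Dock origin ≈ (0.543, 0.129) with yaw −0.196. The tray centre is ≈ (0.491, −0.219) at yaw +0.02, so it sits 16 mm off the dock axis and 0.216 rad off square.

First I'll square and shift it by pushing its far long side flat with two fingers.

```bash
cat >> h.py <<'E'
YAW=-0.196; U=np.array([-np.sin(YAW),np.cos(YAW)]); N=np.array([U[1],-U[0]]); O=np.array([.5432,.1293])
def d2w(x,y,z): return np.r_[O+x*N+y*U,z]
def w2d(p): q=np.atleast_2d(p)[:,:2]-O; return np.c_[q@N,q@U]
E
python3 - <<'E'
from h import *
o=get_obs();p=o['tcp_pos'];print(w2d(p), np.arctan2(*R.from_rotvec(o['orientation']).as_matrix()[[1,0],1]))
g=d2w(.103,-.352,.08);print(g)
n=9; rows([(p+(g-p)*k/n, down(-.196+np.pi/2*k/n)) for k in range(1,n+1)],0.5)
E
```

```text
[[ 0.0250028  -0.10165299]] -0.1821064659660456
[ 0.57567679 -0.23601939  0.08      ]
-0.161 -0.001 -0.0 0.0246 0.0083 0.028 0.5; -0.335 -0.001 -0.0 0.0492 0.0166 0.0559 0.5; -0.51 -0.001 -0.0 0.0738 0.0248 0.0839 0.5; -0.684 -0.001 -0.0 0.0984 0.0331 0.1118 0.5; -0.859 -0.001 -0.0 0.1229 0.0414 0.1398 0.5; -1.033 -0.001 -0.001 0.1475 0.0497 0.1677 0.5; -1.208 -0.001 -0.001 0.1721 0.0579 0.1957 0.5; -1.382 -0.001 -0.001 0.1967 0.0662 0.2237 0.5; -1.557 -0.001 -0.001 0.2213 0.0745 0.2516 0.5;
```

Request:
apply_moves --series "-0.1 0 0 0.02 0.008 0.03 0.5; -0.27 0 0 0.04 0.016 0.06 0.5; -0.44 0 0 0.06 0.025 0.09 0.5; -0.61 0 0 0.09 0.033 0.12 0.5; -0.78 0 0 0.12 0.042 0.15 0.5; -0.95 0 0 0.15 0.05 0.18 0.5; -1.12 0 0 0.17 0.058 0.205 0.5; -1.29 0 0 0.19 0.066 0.23 0.5; -1.45 0 0 0.21 0.073 0.25 0.5; -1.555 0 0 0.22 0.074 0.252 0.5; -1.555 0 0 0.22 0.074 0.252 0.5; -1.555 0 0 0.22 0.074 0.252 0.5"

```text
clock: 4.32
tcp_pos: [0.5751, -0.2373, 0.0819]
orientation: [0.158, 1.564, -0.158]
contact_force: [0.0, 0.2, 0.2]
grip_width: 0.0427
```

```bash
python3 - <<'E'
from h import *
o=get_obs();p=o['tcp_pos'];print(p,o['joints'].round(2),w2d(p), np.arctan2(*R.from_rotvec(o['orientation']).as_matrix()[[1,0],1]),o['contact_force'])
cv2.imwrite('pics/w2.png',grab_frame('wrist'))
rows([(d2w(.103,-.352,.006),down(YAW+np.pi/2))],.5)
E
```

```text
[ 0.57512821 -0.23729911  0.08191379] [ 0.09  0.58  0.28  1.82 -0.22  0.77  1.85] [[ 0.10271115 -0.35336205]] 1.3694014098219012 [0.04032608 0.24083764 0.20330182]
-0.005 0.001 -0.0 0.076 0.0014 0.0001 0.5;
```

View pics/w2.png

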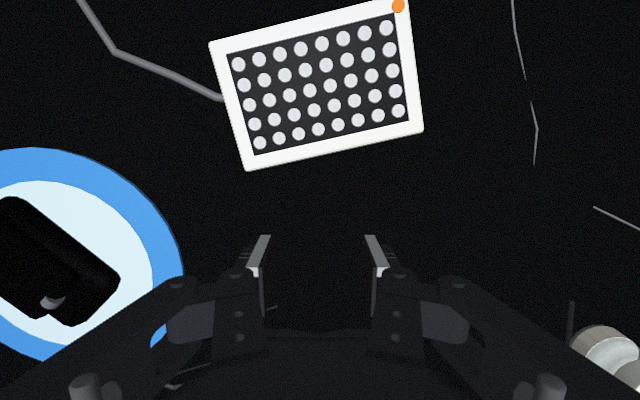

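The picture shows the tray ahead of the fingers, with corners at (210,42), (246,170), (423,130) and the dot at (398,5). Nothing else is near the fingertips. I'll go down and push.

Request:
apply_moves --series "0 0 0 0.02 0.001 0 0.5; 0 0 0 0.04 0.001 0 0.5; 0 0 0 0.06 0.001 0 0.5; 0 0 0 0.07 0.001 0 0.5; 0 0 0 0.075 0.001 0 0.5; 0 0 0 0.075 0.001 0 0.5; 0 0 0 0.075 0.001 -0.01 0.5; 0 0 0 0.075 0.001 -0.018 0.5; 0 0 0 0.075 0.001 -0.024 0.5; 0 0 0 0.075 0.001 -0.03 0.5; 0 0 0 0.075 0.001 -0.036 0.5; 0 0 0 0.075 0.001 -0.036 0.5"

```text
clock: 5.88
tcp_pos: [0.539, -0.23, 0.0065]
orientation: [0.158, 1.565, -0.158]
contact_force: [0.0, 0.1, 0.2]
grip_width: 0.0427
```

```bash
python3 - <<'E'
from h import *
o=get_obs();p=o['tcp_pos'];print(p,w2d(p), np.arctan2(*R.from_rotvec(o['orientation']).as_matrix()[[1,0],1]),o['contact_force'])
cv2.imwrite('pics/w3.png',grab_frame('wrist'))
E
```

```text
[ 0.53900428 -0.23000447  0.00646837] [[ 0.06585826 -0.35324213]] 1.3697667358222396 [0.04234794 0.08798824 0.20810757]
```

View pics/w3.png

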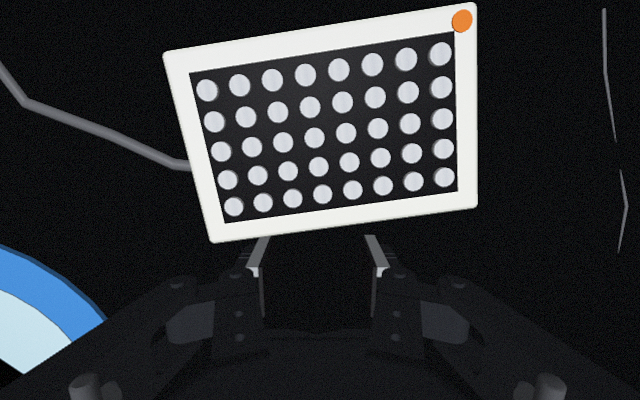

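```bash
cat >> h.py <<'E'
def tray(n,im,C):
    hsv=cv2.cvtColor(im,cv2.COLOR_BGR2HSV)
    m=cv2.inRange(hsv,(0,0,120),(180,70,255))|cv2.inRange(hsv,(5,120,120),(22,255,255)); m=cv2.morphologyEx(m,cv2.MORPH_CLOSE,np.ones((9,9) if n=='wrist' else (3,3)))
    m=cv2.morphologyEx(m,cv2.MORPH_OPEN,np.ones((13,13) if n=='wrist' else (7,7)))
    for c in cv2.findContours(m,cv2.RETR_EXTERNAL,cv2.CHAIN_APPROX_NONE)[0]:
        if cv2.contourArea(c)<900: continue
        w=ray(n,c[:,0,:],.018,C)[:,:2]; d=w2d(w)
        r=cv2.minAreaRect((d*1000).astype(np.float32))
        if abs(max(r[1])-128)<6 and abs(min(r[1])-86)<6:
            b=cv2.boxPoints(r); 
            e=max([b[1]-b[0],b[2]-b[1]],key=np.linalg.norm); e=e*np.sign(e[1])
            print(n,'tray dock mm c',np.round(r[0],1),'size',np.round(r[1],1),'yaw rel dock',round(float(np.arctan2(-e[0],e[1])),3))
E
python3 - <<'E'
from h import *
C=cam('wrist'); tray('wrist',cv2.imread('pics/w3.png'),C)
tray('top',cv2.imread('pics/top0.png'),cam('top'))
cv2.imwrite('pics/t3.png',grab_frame('top')); tray('top',cv2.imread('pics/t3.png'),cam('top'))
E
```

```text
wrist tray dock mm c [   6.5 -347.7] size [ 85.5 127.3] yaw rel dock 0.143
top tray dock mm c [  16.6 -351.7] size [ 84.3 128.3] yaw rel dock 0.218
```

Request:
apply_moves --series "0 0 0 0 0 0.008 0.5; 0 0 0 0 -0.005 0.012 0.5; 0 0 0 0 -0.015 0.012 0.5; 0 0 0 0 -0.024 0.012 0.5; 0 0 0 0 -0.024 0.012 0.5; 0 0 0 0 -0.024 0.006 0.5; 0 0 0 0 -0.024 0 0.5; 0 0 0 0 -0.024 -0.005 0.5; 0 0 0 0 -0.024 -0.01 0.5; 0 0 0 0 -0.024 -0.01 0.5"

```text
clock: 7.22
tcp_pos: [0.5242, -0.2513, 0.0063]
orientation: [0.158, 1.566, -0.157]
contact_force: [-0.4, 0.0, -0.8]
grip_width: 0.0428
```

```bash
python3 - <<'E'
from h import *
o=get_obs();p=o['tcp_pos'];print(p,w2d(p),o['contact_force'])
C=cam('wrist');cv2.imwrite('pics/w4.png',grab_frame('wrist'));tray('wrist',cv2.imread('pics/w4.png'),C)
E
```

```text
[ 0.52418733 -0.25131529  0.00632765] [[ 0.05547523 -0.37703048]] [-0.37337636  0.02822312 -0.81124578]
wrist tray dock mm c [  -0.5 -343.4] size [ 84.3 126.8] yaw rel dock 0.029
```

View pics/w4.png

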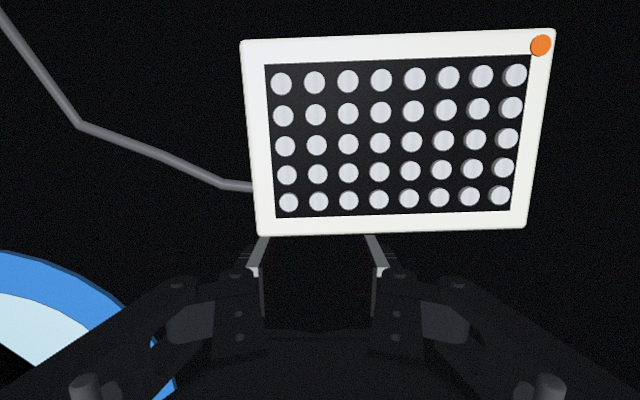

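The tray is now 0.5 mm off the axis and 0.03 rad off square. I'll lift, turn the hand and go behind the trailing end.

```bash
python3 - <<'E'
from h import *
g=d2w(0,-.450,.10); print(g)
rows([(g,down(YAW)),(d2w(0,-.450,.006),down(YAW))],.5)
E
```

```text
[ 0.45556363 -0.31208404  0.1       ]
1.566 -0.001 0.0 -0.0937 -0.0733 -0.0553 0.5; 1.566 -0.001 0.0 0.0003 -0.0734 -0.0552 0.5;
```

Request:
apply_moves --series "0 0 0 0 0 0.01 0.5; 0 0 0 -0.03 0 0.01 0.5; 0.15 0 0 -0.065 0 0.01 0.5; 0.32 0 0 -0.09 -0.015 0 0.5; 0.49 0 0 -0.094 -0.03 -0.01 0.5; 0.66 0 0 -0.094 -0.045 -0.02 0.5; 0.83 0 0 -0.094 -0.06 -0.035 0.5; 1.0 0 0 -0.094 -0.073 -0.05 0.5; 1.17 0 0 -0.094 -0.073 -0.055 0.5; 1.34 0 0 -0.094 -0.073 -0.055 0.5; 1.5 0 0 -0.094 -0.073 -0.055 0.5; 1.566 0 0 -0.094 -0.073 -0.055 0.5"

```text
clock: 8.78
tcp_pos: [0.4572, -0.312, 0.1003]
orientation: [1.354, 1.109, -1.354]
contact_force: [-0.2, -0.3, -1.1]
grip_width: 0.0426
```

```bash
python3 - <<'E'
from h import *
o=get_obs();p=o['tcp_pos'];print(p,w2d(p),o['joints'].round(2),np.arctan2(*R.from_rotvec(o['orientation']).as_matrix()[[1,0],1]))
C=cam('wrist');cv2.imwrite('pics/w5.png',grab_frame('wrist'));tray('wrist',cv2.imread('pics/w5.png'),C)
cv2.imwrite('pics/t5.png',grab_frame('top'));tray('top',cv2.imread('pics/t5.png'),cam('top'))
E
```

```text
[ 0.45719331 -0.31202962  0.10030995] [[ 0.00158788 -0.44962925]] [-0.06  0.54  0.72  2.   -0.5   0.79  0.76] -0.19825577891872162
```

View pics/w5.png

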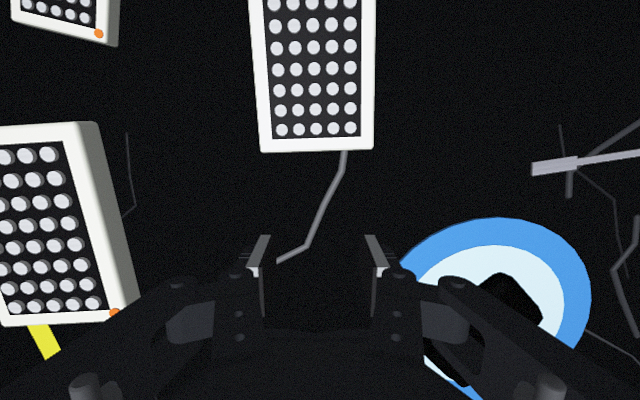

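Request:
apply_moves --series "0 0 0 0.03 -0.0015 0 0.5; 0 0 0 0.06 -0.0015 0 0.5; 0 0 0 0.085 -0.0015 0 0.5; 0 0 0 0.094 -0.0015 0 0.5; 0 0 0 0.094 -0.0015 0 0.5; 0 0 0 0.094 -0.0015 -0.01 0.5; 0 0 0 0.094 -0.0015 -0.02 0.5; 0 0 0 0.094 -0.0015 -0.026 0.5; 0 0 0 0.094 -0.0015 -0.032 0.5; 0 0 0 0.094 -0.0015 -0.04 0.5; 0 0 0 0.094 -0.0015 -0.05 0.5; 0 0 0 0.094 -0.0015 -0.06 0.5"

```text
clock: 10.38
tcp_pos: [0.4668, -0.2531, 0.0065]
orientation: [1.352, 1.109, -1.352]
contact_force: [0.6, -2.9, 2.5]
grip_width: 0.0425
```

```bash
python3 - <<'E'
from h import *
o=get_obs();p=o['tcp_pos'];print(p,w2d(p),np.arctan2(*R.from_rotvec(o['orientation']).as_matrix()[[1,0],1]),o['contact_force'])
C=cam('wrist');cv2.imwrite('pics/w6.png',grab_frame('wrist'));tray('wrist',cv2.imread('pics/w6.png'),C)
E
```

```text
[ 0.46680456 -0.25308193  0.00650453] [[-0.00046481 -0.38993844]] -0.1965968950420009 [ 0.55180233 -2.91074283  2.48132131]
```

View pics/w6.png

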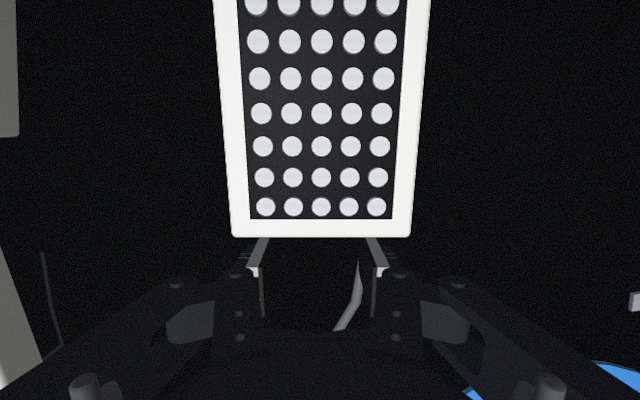

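```bash
cat >> h.py <<'E'
def trail(im,C):
    g=cv2.cvtColor(im,cv2.COLOR_BGR2GRAY).astype(int)
    L=[];Rr=[]
    for v in range(120,226,5):
        k=np.nonzero(g[v,180:470]>150)[0]+180; L.append((k.min()-.5,v));Rr.append((k.max()+.5,v))
    l=w2d(ray('wrist',L,.018,C)); r=w2d(ray('wrist',Rr,.018,C)); m=(l+r)/2*1000
    f=np.polyfit(m[:,1],m[:,0],1); 
    c=[np.max(np.nonzero(g[200:260,x]>150)[0])+200.5 for x in range(285,360,5)]
    b=w2d(ray('wrist',[(x,y) for x,y in zip(range(285,360,5),c)],.018,C))*1000
    print('width',np.median(r[:,0]-l[:,0])*1000,'axis yaw',-f[0],'trailing y',b[:,1].mean(),'x at trailing',np.polyval(f,b[:,1].mean()),'x at front',np.polyval(f,b[:,1].mean()+128),'trail-edge yaw',np.polyfit(b[:,0],b[:,1],1)[0])
E
python3 - <<'E'
from h import *
trail(cv2.imread('pics/w6.png'),cam('wrist'))
E
```

```text
width 84.29184011787233 axis yaw 0.0006095406742371838 trailing y -375.239563935674 x at trailing 1.4792247569839172 x at front 1.4012035506815577 trail-edge yaw 0.0006690279086414355
```

Request:
apply_moves --series "0 0 0 0 0 -0.012 0.5; 0 0 0 0 0 -0.028 0.5; 0 0 0 0 0 -0.046 0.5; 0 0 0 0 0 -0.064 0.5; 0 0 0 0 0 -0.082 0.5; 0 0 0 0 0 -0.1 0.5; 0 0 0 0 0 -0.118 0.5; 0 0 0 0 0 -0.136 0.5; 0 0 0 0 0 -0.152 0.5; 0 0 0 0 0 -0.166 0.5; 0 0 0 0 0 -0.176 0.5; 0 0 0 0 0 -0.18 0.5"

```text
clock: 11.92
tcp_pos: [0.5015, -0.0755, 0.0061]
orientation: [1.351, 1.111, -1.352]
contact_force: [-0.8, -3.2, 0.5]
grip_width: 0.0424
```

```bash
python3 - <<'E'
from h import *
o=get_obs();p=o['tcp_pos'];print(p,w2d(p),np.arctan2(*R.from_rotvec(o['orientation']).as_matrix()[[1,0],1]),o['contact_force'],o['joints'].round(2))
C=cam('wrist');cv2.imwrite('pics/w7.png',grab_frame('wrist'));trail(cv2.imread('pics/w7.png'),C)
im=grab_frame('top');cv2.imwrite('pics/t7.png',im);cv2.imwrite('pics/t7c.png',cv2.resize(im[110:250,160:360],None,fx=4,fy=4,interpolation=cv2.INTER_CUBIC))
E
```

```text
[ 0.50145037 -0.0755456   0.00610498] [[-0.00105711 -0.20905414]] -0.1951643830381254 [-0.76492813 -3.15126066  0.49351964] [-0.44  0.64  0.6   2.14 -0.69  0.56  0.47]
width 84.4334680286174 axis yaw 0.0008006121350601555 trailing y -196.2216939717122 x at trailing 0.9104691475547526 x at front 0.8079907942670528 trail-edge yaw 0.0007289087303028367
```

View pics/w7.png

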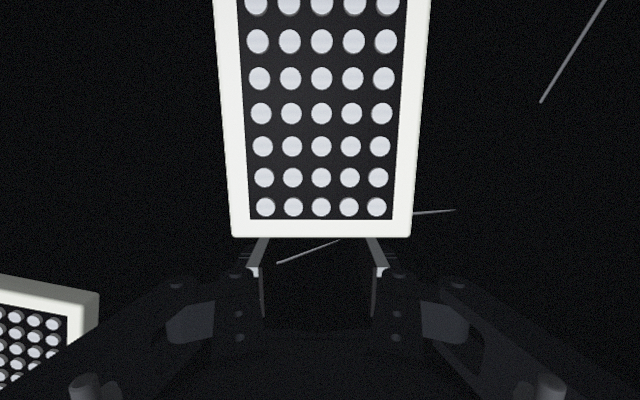

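View pics/t7c.png

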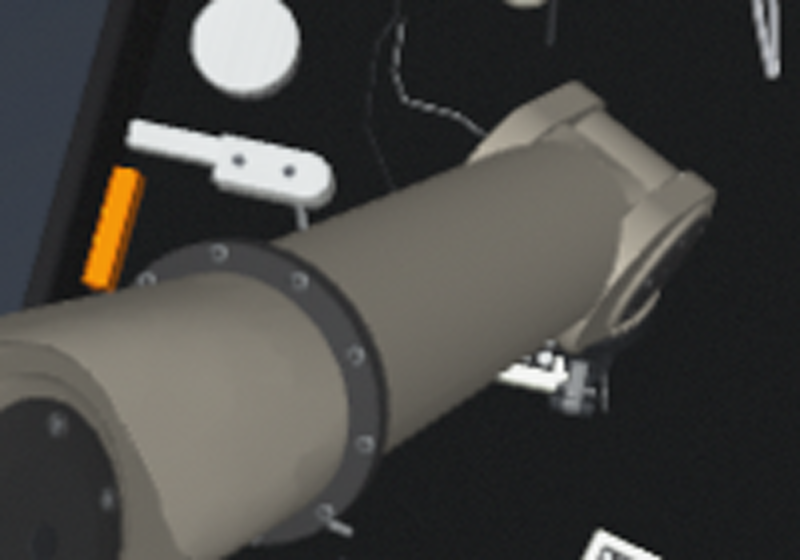

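Request:
apply_moves --series "0 0 0 0 -0.0005 -0.008 0.5; 0 0 0 0 -0.0005 -0.018 0.5; 0 0 0 0 -0.0005 -0.028 0.5; 0 0 0 0 -0.0005 -0.038 0.5; 0 0 0 0 -0.0005 -0.046 0.5; 0 0 0 0 -0.0005 -0.052 0.5; 0 0 0 0 -0.0005 -0.058 0.5; 0 0 0 0 -0.0005 -0.064 0.5; 0 0 0 0 -0.0005 -0.07 0.5; 0 0 0 0 -0.0005 -0.074 0.5"

```text
clock: 13.28
tcp_pos: [0.5156, -0.0034, 0.0063]
orientation: [1.352, 1.11, -1.352]
contact_force: [0.1, -0.3, -2.3]
grip_width: 0.0428
```

```bash
python3 - <<'E'
from h import *
o=get_obs();p=o['tcp_pos'];print(p,w2d(p),np.arctan2(*R.from_rotvec(o['orientation']).as_matrix()[[1,0],1]),o['contact_force'],o['joints'].round(2))
C=cam('wrist');cv2.imwrite('pics/w8.png',grab_frame('wrist'));trail(cv2.imread('pics/w8.png'),C)
im=grab_frame('scene');cv2.imwrite('pics/s8.png',cv2.resize(im[160:300,350:520],None,fx=4,fy=4,interpolation=cv2.INTER_CUBIC))
E
```

```text
[ 0.51559905 -0.00341443  0.00630293] [[-0.00122669 -0.13554862]] -0.1958366203626157 [ 0.12975515 -0.29351801 -2.26748201] [-0.59  0.65  0.62  2.12 -0.69  0.58  0.34]
width 84.43504890002299 axis yaw -0.0010069508938820235 trailing y -122.791247377175 x at trailing 0.7670873796538887 x at front 0.8959770940707877 trail-edge yaw -0.00027768332901570225
```

View pics/w8.png

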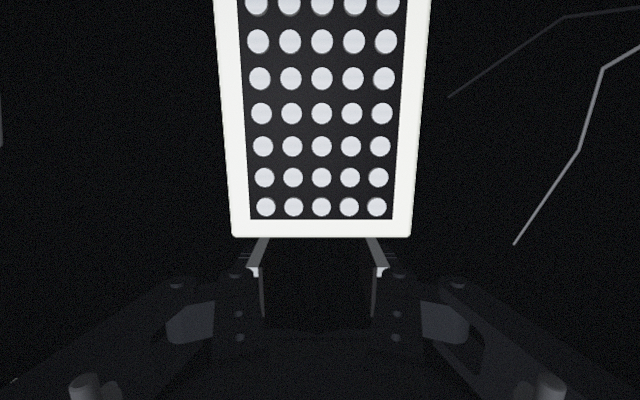

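View pics/s8.png

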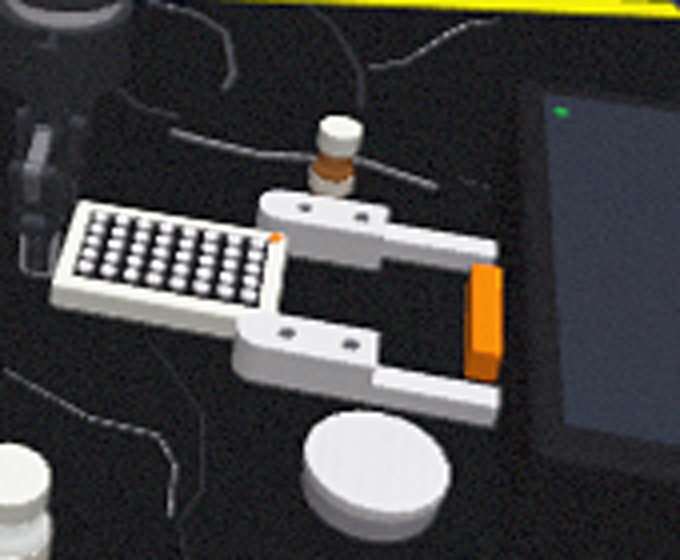

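The tray's leading end is entering the mouth and is centred between the cheeks; the vial and tin haven't moved. I'll continue slowly.

Request:
apply_moves --series "0 0 0 0 0 -0.005 0.5; 0 0 0 0 0 -0.01 0.5; 0 0 0 0 0 -0.015 0.5; 0 0 0 0 0 -0.02 0.5; 0 0 0 0 0 -0.025 0.5; 0 0 0 0 0 -0.03 0.5"

```text
clock: 14.12
tcp_pos: [0.5215, 0.0257, 0.0064]
orientation: [1.352, 1.11, -1.352]
contact_force: [-1.2, -3.9, 1.6]
grip_width: 0.0428
```

```bash
python3 - <<'E'
from h import *
o=get_obs();p=o['tcp_pos'];print(p,w2d(p),o['contact_force'],o['moment'])
C=cam('wrist');im=grab_frame('wrist');cv2.imwrite('pics/w9.png',im);trail(im,C)
E
```

```text
[0.52148806 0.0257464  0.0064003 ] [[-0.00112942 -0.10579925]] [-1.22405279 -3.88946895  1.63317961] [-0.80879442  0.13035619  0.00258665]
width 84.4140169261883 axis yaw 0.00039342517107369626 trailing y -93.08704190888979 x at trailing 0.8412143993770506 x at front 0.7908559774796174 trail-edge yaw -0.0007182815897833701
```

Request:
apply_moves --series "0 0 0 0 0 -0.006 0.5; 0 0 0 0 0 -0.012 0.5; 0 0 0 0 0 -0.018 0.5; 0 0 0 0 0 -0.024 0.5; 0 0 0 0 0 -0.03 0.5; 0 0 0 0 0 -0.036 0.5; 0 0 0 0 0 -0.042 0.5; 0 0 0 0 0 -0.048 0.5; 0 0 0 0 0 -0.054 0.5; 0 0 0 0 0 -0.06 0.5; 0 0 0 0 0 -0.065 0.5; 0 0 0 0 0 -0.067 0.5"

```text
clock: 15.68
tcp_pos: [0.5344, 0.0918, 0.0063]
orientation: [1.352, 1.11, -1.352]
contact_force: [-0.6, -4.7, 3.2]
grip_width: 0.0427
```

```bash
python3 - <<'E'
from h import *
o=get_obs();p=o['tcp_pos'];print(p,w2d(p),o['contact_force'],o['joints'].round(2))
C=cam('wrist');im=grab_frame('wrist');cv2.imwrite('pics/w10.png',im);trail(im,C)
im=grab_frame('scene');cv2.imwrite('pics/s10.png',cv2.resize(im[160:300,350:520],None,fx=4,fy=4,interpolation=cv2.INTER_CUBIC))
E
```

```text
[0.53444307 0.09178094 0.0062592 ] [[-0.00128253 -0.03850609]] [-0.56029043 -4.71212603  3.21341431] [-0.76  0.69  0.63  2.06 -0.7   0.62  0.16]
width 127.5324455877735 axis yaw 0.005364584890754363 trailing y -25.73337674943154 x at trailing 2.0224556791512653 x at front 1.335788813134707 trail-edge yaw 1.832170917868325e-05
```

View pics/w10.png

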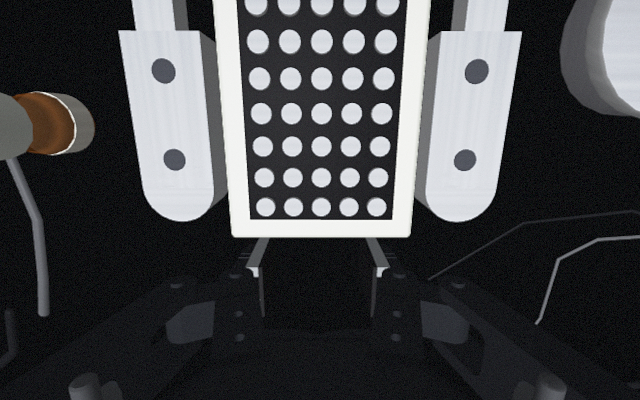

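View pics/s10.png

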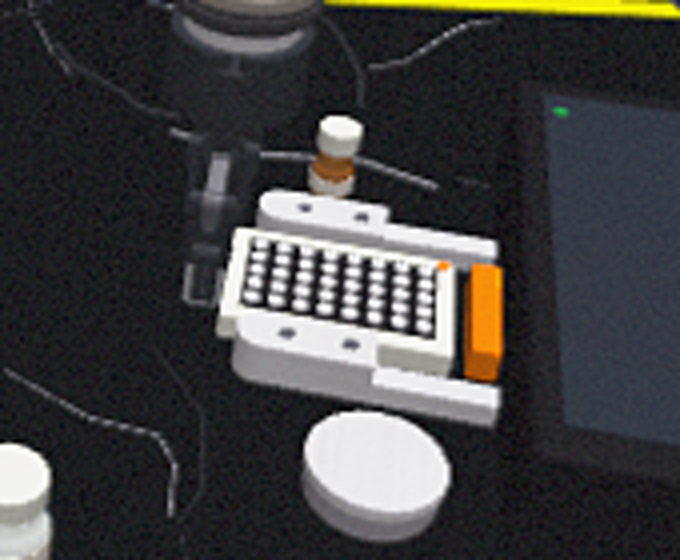

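Request:
apply_moves --series "0 0 0 0 0 -0.001 0.5; 0 0 0 0 0 -0.002 0.5; 0 0 0 0 0 -0.003 0.5; 0 0 0 0 0 -0.004 0.5; 0 0 0 0 0 -0.005 0.5; 0 0 0 0 0 -0.006 0.5"

```text
clock: 16.52
tcp_pos: [0.5355, 0.0974, 0.0062]
orientation: [1.352, 1.11, -1.352]
contact_force: [0.2, -3.1, 0.8]
grip_width: 0.0427
```

Request:
apply_moves --series "0 0 0 0 0 -0.0005 0.5; 0 0 0 0 0 -0.001 0.5"

```text
clock: 16.77
tcp_pos: [0.5357, 0.0983, 0.0062]
orientation: [1.352, 1.11, -1.352]
contact_force: [-0.1, -3.1, 0.9]
grip_width: 0.043
```

Request:
apply_moves --series "0 0 0 0 0 -0.0005 0.5; 0 0 0 0 0 -0.001 0.5"

```text
clock: 17.02
tcp_pos: [0.5359, 0.0993, 0.0063]
orientation: [1.352, 1.11, -1.352]
contact_force: [-0.8, -2.6, 1.6]
grip_width: 0.0429
```

Still only sliding friction (~3 N), so no stop contact yet.

Request:
apply_moves --series "0 0 0 0 0 -0.0005 0.5; 0 0 0 0 0 -0.001 0.5"

```text
clock: 17.27
tcp_pos: [0.5361, 0.1003, 0.0062]
orientation: [1.352, 1.11, -1.352]
contact_force: [-0.4, -1.9, 1.2]
grip_width: 0.0426
```

Request:
apply_moves --series "0 0 0 0 0 -0.0005 0.5; 0 0 0 0 0 -0.001 0.5"

```text
clock: 17.52
tcp_pos: [0.5361, 0.1004, 0.0063]
orientation: [1.352, 1.109, -1.353]
contact_force: [-2.3, -6.1, 1.5]
grip_width: 0.0424
```

```bash
python3 - <<'E'
from h import *
o=get_obs();p=o['tcp_pos'];print(p,w2d(p),o['contact_force'],o['joints'].round(2))
im=grab_frame('scene');cv2.imwrite('pics/s11.png',cv2.resize(im[190:280,400:490],None,fx=6,fy=6,interpolation=cv2.INTER_CUBIC))
E
```

```text
[0.53611722 0.10035132 0.00626963] [[-0.00130949 -0.02977376]] [-2.32736386 -6.13710928  1.52275413] [-0.78  0.69  0.64  2.05 -0.7   0.63  0.14]
```

View pics/s11.png

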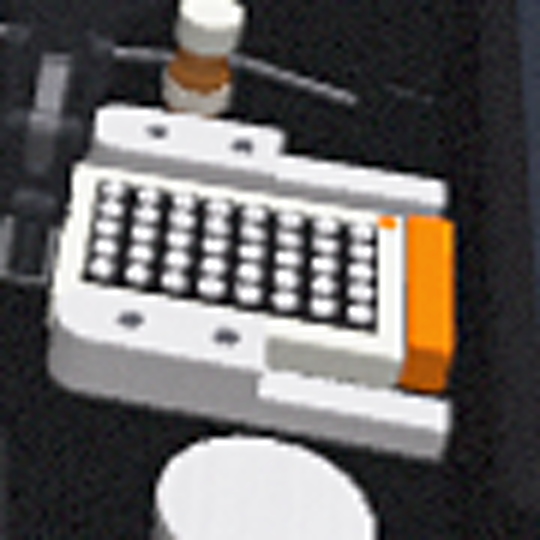

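Request:
apply_moves --series "0 0 0 0 0 -0.0005 0.5; 0 0 0 0 0 -0.001 0.5"

```text
clock: 17.82
tcp_pos: [0.5361, 0.1004, 0.0063]
orientation: [1.351, 1.108, -1.354]
contact_force: [-1.1, -8.3, 2.2]
grip_width: 0.0424
```

The TCP has stopped advancing and the force is rising, so the tray is seated. I'll back the hand away and lift it.

Request:
apply_moves --series "0 0 0 0 0 0.004 0.5; 0 0 0 0 0 0.012 0.5; 0 0 0 0 0 0.025 0.5; 0 0 0 0 0 0.04 0.5; 0 0 0 -0.02 0 0.05 0.5; 0 0 0 -0.05 0 0.05 0.5; 0 0 0 -0.09 0 0.05 0.5; 0 0 0 -0.13 0 0.05 0.5; 0 0 0 -0.17 0 0.05 0.5; 0 0 0 -0.2 0 0.05 0.5; 0 0 0 -0.2 0 0.05 0.5; 0 0 0 -0.2 0 0.05 0.5"

```text
clock: 19.32
tcp_pos: [0.5262, 0.0529, 0.2062]
orientation: [1.353, 1.111, -1.353]
contact_force: [0.1, -0.3, -0.1]
grip_width: 0.0425
```

```bash
python3 - <<'E'
from h import *
o=get_obs();p=o['tcp_pos'];print(p,w2d(p),o['contact_force'],o['clock'])
C=cam('wrist');im=grab_frame('wrist');cv2.imwrite('pics/w12.png',im)
a=grab_frame('scene');cv2.imwrite('pics/s12.png',a)
g=cv2.cvtColor(im,cv2.COLOR_BGR2GRAY)
E
```

```text
[0.52617705 0.05286733 0.20619707] [[-0.00181194 -0.07828442]] [ 0.10852954 -0.25647742 -0.07151988] 19.325
```

View pics/w12.png

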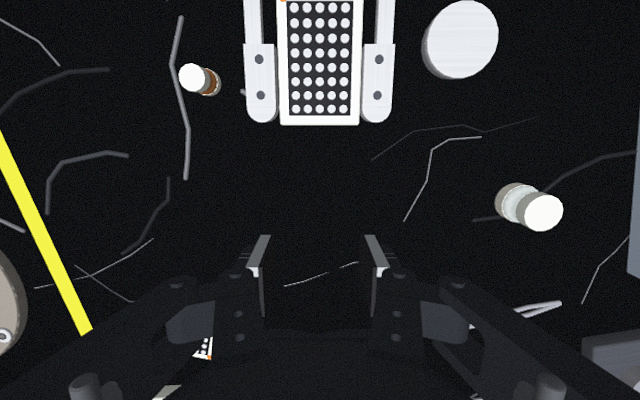

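View pics/s12.png

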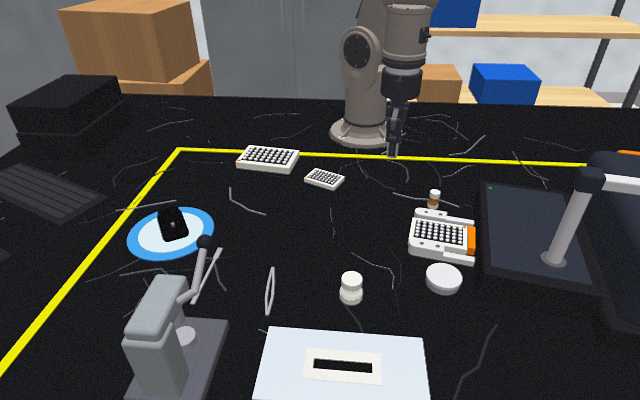

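```bash
python3 - <<'E'
from h import *
C=cam('wrist'); print(w2d(ray('wrist',[(281.5,125),(359.5,125)],.018,C))*1000)
print('noses',w2d(ray('wrist',[(260,122.5),(376,122.5)],.026,C))*1000)
print(hand_in())
E
```

```text
[[-40.3862808  -18.81186622]
 [ 43.73942983 -18.87134673]]
noses [[-61.9488468  -16.06836011]
 [ 59.87016896 -16.15616284]]
the job is handed in; nothing more can be done
None
```

The tray is home in the dock and the job is handed in, at about 19 s of the 67 s allowed. I picked the middle-sized tray, which measured 128 × 85 mm. I squared and shifted it with finger pushes on its far long side, then pushed its trailing end with two fingers through the gap to the stop.

**At the stop:** the fingers stopped advancing and the push force rose from about 3 N to about 8 N. The last scene picture before the hand left shows no gap at the orange stop.

**After the hand backed away:**
- **Position:** the trailing edge is at y ≈ −18.8 mm in the dock frame, against −18 mm when home. The noses read about −16.1 mm instead of −15 mm, so that 0.8 mm is within measurement error. The leading face is therefore at about 109–110 mm.
- **Centring and angle:** the tray is about 1.7 mm off the dock centre line, by a camera good to about 2 mm. The trailing edge is square to the dock within about 0.001 rad.
- **Surroundings:** the hand is about 0.2 m above the bench and touching nothing. In the last pictures the vial, tin, jar, tweezers, spatula and mouse look unmoved; I checked these by eye only.

**What didn't work:** the top camera gave no tray reading in the two pictures I tried during the pushing. The arm hid the tray in the later top picture I viewed, so later checks used the wrist and scene cameras. My wrist edge-fit's width reading also failed once the cheeks came into view, so I did the final check from single edge pixels instead.

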